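# Clamp a sample on the infrared spectrometer with the inner pressure knob

## Robot

A 6-joint arm with a two-finger parallel gripper is mounted at the origin on a cart in front of the work surface, level with it; the furniture and walls round the work are solid. World frame = base frame: x ahead of the robot, y to its left, z up, the work surface at z = 0. Lengths are in m, angles in degrees, forces in N, time in s.
With the tool pointing down it reaches from about 0.4 to 0.825 m from the base axis. Payload 7 kg.
Tool frame: the origin (TCP) lies at the very end of the fingers, on their centre line; the grasp point (between the pads) lies 19 mm behind it; z points along the fingers, y is the line along which they close (so a half turn about z gives the same grasp; the last joint's range is limited). The gripper opens to 88 mm and grips with 3 to 60 N. Pads are 19 mm wide; open, the fingers measure 130 mm over their backs; the gripper's body (78 mm by 193 mm) begins 47 mm behind the grasp point.
Start: joints at [-47.664, 20.546, 0.682, 0, -70.136, -16.507], TCP at [0.294, -0.608, 0.227] pointing down, gripper open.
Joint ranges: [-176.03, 176.03], [-82.01, 121.73], [-58.28, 71.71], [-173.87, 95.51], [-174.79, -0.11], [-173.66, 173.66]. Speed limits (degrees/s): [136.94, 136.94, 172.46, 180, 180, 180].

## Interface

Orientations are given as [roll, pitch, yaw] about the fixed x, y, z axes, in that order (R = Rz(yaw) Ry(pitch) Rx(roll)).
In Python, from plant import get_state, capture, close_job, regions_of gives the robot as it stands.
- The arm moves only by the tool jog_arm, never from a script. Its argument "moves" is a list of rows, each a list of 3 entries, a list of its own where there are three numbers: the shift along the tool's x, y, z in cm, then the turn about the tool's z in degrees, then the finger opening in cm, from 0 to 8.76. A call has 1 to 12 rows; each row shifts and turns the commanded pose from where the row before left it, along the tool's axes as they then stand; what a row does not reach is not made up. A row lasts 1/8 s, in which the tool goes at most 62.5 mm and 10.7 degrees, less where a joint would pass 70% of its speed; a pose out of reach is approached as far as the arm can. A call is refused whole if a number of a shift passes 6.25 or a number of a turn 10.7, either way. A call with a gripper value outside its range is refused whole. The fingers move at their own pace and stop on an object; "newtons" is the grip in N (left out, the last holds). Time passes only in rows, so rows that do not move let the fingers close. It gives the time, the measured TCP pose, the force, the opening and the grip force at its end, in the units of the state.
- get_state(): the state, without advancing time (a new reading comes with each control period).
- capture(name): name is "scene" or "top" or "wrist"; returns a dict with "pixels" (480x640x3 uint8, blue, green, red), "mtx" (3x3 intrinsics, pixels), "world_from_camera" (4x4, takes a point from camera to world coordinates); the wrist camera has in their place "hand_eye" (4x4, takes a point from camera to tool coordinates, whose origin is the TCP and whose axes are the flange's). Camera axes: x right, y down, z forward; pixel columns grow to the right and rows downward; lengths in m; the calibration is good to about 2 mm. A picture is of the moment at which its call begins: read the wrist's pose just before it. There is no depth.
- close_job(): hands the job in; it is judged then, once.
Trained networks look in a picture, given as the dict that the camera call returned (one of the last four; its "shot" number tells which), for a name from the list of things; names that differ only in an ending like _2 or _b are one class to them, and where a whole thing is asked for, a point or a joint stands for the part that bears it (a point fixed in the world has none). Each returns a list of dicts, best first, with "confidence" (0 to 1); they miss things now and then, are a little off and sometimes report something else, mostly with a low value. They report only what shows in the picture. A call takes as long as a camera call.
- regions_of(picture, thing): "pixels" (480x640 bool, what is visible of it) and "pixel" ([column, row] in pixels, amid what is visible of it).
The state is a dict: "time_s": time; "joints": joint angles; "qd": joint speeds; "joint_torque": joint torques, N m; "tcp_pos": TCP position; "eef_rot": TCP orientation; "contact_force": force on the tool from outside, world axes, zero at the start; "moment": the same for the moment, N m; "gripper_width": finger opening in m; "gripper_force": force on a finger pad.
Only numpy, scipy, OpenCV 4.12 (cv2) and the standard library are available. Lean on these libraries where they do the work, as an engineer would, in place of code of your own. Each camera call takes 0.05 s, during which the arm holds its last target. There are 200 camera calls.

## Task

A plastic disc lies on the crystal of the infrared spectrometer, ready to be measured. Swing the pressure arm fully home over it, then turn only the small inner knob clockwise until the anvil presses the disc with about 25 N, by feel: under 12 N the spectrum is useless, over 40 N the crystal may crack. Leave the outer height ring on its mark all the while, then let go of everything.

Things in the scene. Friction and masses are not known exactly. Their poses are not given: they have to be found in the camera images.
- spectrometer: fixed infrared spectrometer: low off-white box on a dark base, 190 (x) by 230 (y) by 80 tall, front to -x. Origin: centre of its underside; x to its rear, y to its left, z up. Heights below are over the bench, offsets in this frame. A fixed post at x = +55, y = 0 carries the arm; the steel sample plate (top at 83) lies in front of the post.
- crystal: round steel seat with a dark crystal in the sample plate, 28 across, fixed; origin: centre of its top face, at x = -30, y = 0, height 86. It carries the sample. The anvil, a steel rod 7 across at its tip, hangs from the arm on the axis of the knobs and at the start stands 1 to 6 above the disc (not known more closely).
- sample_disc: loose orange plastic disc, 22 across, 6 thick, 12 g, lying on the crystal, centred to 2; origin: centre of its underside.
- clamp_arm (a joint): swing of the grey arm about the upright post. 0 = home, against its stop: the arm points to the front (-x) and the anvil is over the crystal. Grows counter-clockwise seen from above, to the spectrometer's right (-y), where it starts, at 0.7 to 1.15 rad. Stays where left: friction 0.3 N m, about 2.2 N at the pin. Bar 26 wide, underside at 118, top at 138.
- swing_hinge (a point): point on the upright swing axis of the arm, at x = +55, y = 0, height 143, in the middle of the top of the arm's round end (38 across). A knob gripped off-centre loads the arm sideways, which disturbs the felt torque as it is turned; regripping frees it.
- swing_pin (a point): middle of the upright dark pin on the arm's nose, for pushing or holding when swinging the arm: 12 across, from height 132 (top of the 18 wide nose tab) to 154; this point at 143. It moves on a circle of radius 137 about swing_hinge; the knob axis is on the same line at radius 85. The space beside the pin is free.
- knob_grip (a point): point on the upright axis of the inner pressure knob at height 176, where to grip it: dark fluted cylinder with a white mark, 26 across, from height 154.5 to 185. The ring's face is 23 below this point: fingertips reaching over 20 below it touch the ring. Clockwise from above lowers the anvil, 15 a turn; the knob itself stays at its height and can be regripped and turned further.
- ring_top (a point): centre of the outer ring's top face, height 153. Feel of the knob: drag 0.1 N m either way. Once the anvil bears on the disc, pressure grows 100 N per rad, each newton adding 0.0024 N m against turning (25 N: 0.06). Drag can hide 0.03 of it in readings at rest: compare with readings taken alike before contact. The screw keeps its pressure when let go.
- height_ring (a joint): turn of the outer height ring, the knurled aluminium ring under the inner knob, 47 across, from height 141 to 153, coaxial with the knob. 0 = its red mark in line with the red line on the arm's nose, as it was set and must stay; positive is clockwise from above. Friction 0.28 N m: it turns when gripped or pressed upon, or with over 0.28 N m on the knob.
- timer: white lab timer, 66 x 66 x 18, lying on its back on the bench; origin under its centre
- flask: small conical flask with pink contents, 63 across, 109 tall; origin under its centre
- wine_bottle: small glass bottle with a blue cap and dark red contents, 46 across, 86 tall; origin under its centre
- black_marker: marker pen with a black cap, 140 long, 15 wide, lying flat; origin under its centre
- red_marker: marker pen with a red cap, 140 long, 15 wide, lying flat; origin under its centre
- tape: roll of beige label tape, 64 across, 18 high, lying flat; origin under its centre

How it is judged (in metres and radians):
On the way, in this order (a step that is already met when the one before it is completed fails the run):
1. the arm is swung home over the disc, not yet pressing (value of joint clamp_arm below 0.06 rad and contact force between sample_disc and crystal below 3 N), for 0.2 s.
2. the anvil presses the disc with 12 to 40 N (contact force between sample_disc and crystal between 12 and 40 N), for 0.3 s.
At the end, for the whole second after the job is handed in: the arm is home (within 0.06 rad of its stop), the disc lies within 5 mm of the crystal's centre and is pressed on it with 12 to 40 N, the height ring is within 0.12 rad of its mark (all of step 2 and value of joint clamp_arm below 0.06 rad and not (value of joint height_ring above 0.12 rad or value of joint height_ring below -0.12 rad) and horizontal distance between sample_disc and crystal below 0.005 m); the robot touches nothing.
It fails at once if the disc is pressed with more than 45 N (the crystal may crack) (contact force between sample_disc and crystal above 45 N).
It fails at once if the outer height ring is turned more than 0.12 rad off its mark (value of joint height_ring above 0.12 rad or value of joint height_ring below -0.12 rad).
It fails at once if a neighbouring thing (timer, flask, bottle, marker, tape) is moved by more than 20 mm (distance of any of timer, flask, wine_bottle, black_marker, red_marker, tape from where it was at the start of the episode above 0.02 m).
It also fails if it takes over 67 s, if anything falls off the work surface, if the arm or the gripper's body presses on something with over 40 N, if the wrist force passes 120 N, or if a joint passes its speed limit or range.

## Working session

There is one attempt and no reset: what is moved stays moved. The work goes in short steps, Python scripts to look and compute and a tool call to move; the robot and the scene stay as the last step left them, time stands still between calls to the robot, and variables do not carry over. Pictures are saved under pics/ and viewed, at most 10 in all, crops included, and the job is handed in when it is done.

Besides the shell and the picture viewer there is one more tool, called after ">>>" as name(argument=value, ...) on one line, values as JSON. jog_arm: Moves the arm, as the interface text tells. Its arguments: {"type":"object","properties":{"moves":{"type":"array"},"newtons":{"type":"number"}},"required":["moves"]}

```bash
mkdir -p pics
python3 - <<'E'
from plant import *
import cv2,numpy as np
s=get_state(); print({k:np.round(v,3).tolist() for k,v in s.items()})
for n in("scene","top"):
    p=capture(n); cv2.imwrite(f"pics/{n}1.png",p["pixels"])
    print(n,p["mtx"].round(1).tolist(),p["world_from_camera"].round(4).tolist())
    for t in("spectrometer","clamp_arm","knob_grip","height_ring","swing_pin","crystal","sample_disc","swing_hinge"):
        print(t,[(np.round(r["pixel"],1).tolist(),round(r["confidence"],2),int(r["pixels"].sum())) for r in regions_of(p,t)[:2]])
E
```

```text
{'time_s': 0.0, 'joints': [-47.664, 20.591, 0.633, -0.02, -70.136, -16.506], 'qd': [0.038, -0.107, 0.007, 0.072, -0.105, 0.017], 'joint_torque': [0.001, -58.271, 29.307, 6.997, 0.007, -0.0], 'tcp_pos': [0.294, -0.607, 0.226], 'eef_rot': [179.904, -0.009, -154.177], 'contact_force': [0.398, 0.717, -0.304], 'moment': [-0.014, 0.017, 0.004], 'gripper_force': 0.0, 'gripper_width': 0.087}
scene [[544.1, 0.0, 322.5], [0.0, 544.1, 243.0], [0.0, 0.0, 1.0]] [[-0.9687, -0.223, 0.1094, 0.3537], [-0.248, 0.8448, -0.4741, 0.4151], [0.0133, -0.4864, -0.8736, 1.2191], [0.0, 0.0, 0.0, 1.0]]
spectrometer [([280.8, 297.3], 0.76, 8646)]
clamp_arm [([282.9, 256.8], 0.65, 1248), ([338.3, 131.9], 0.39, 429)]
knob_grip [([286.6, 247.8], 0.69, 167)]
height_ring [([288.7, 251.5], 0.76, 352), ([246.8, 409.5], 0.67, 737)]
swing_pin [([280.9, 260.5], 0.63, 1211)]
crystal []
sample_disc [([290.6, 295.6], 0.4, 50)]
swing_hinge [([280.5, 262.0], 0.82, 1224)]
top [[600.7, 0.0, 318.9], [0.0, 600.7, 234.2], [0.0, 0.0, 1.0]] [[-0.0139, -0.9777, 0.2098, 0.1956], [-0.9999, 0.0136, -0.0029, -0.1584], [-0.0, -0.2098, -0.9777, 1.6453], [0.0, 0.0, 0.0, 1.0]]
spectrometer [([186.9, 240.8], 0.73, 376), ([277.4, 226.8], 0.63, 6113)]
clamp_arm [([298.7, 214.0], 0.85, 827)]
knob_grip []
height_ring [([303.0, 222.0], 0.53, 325), ([295.6, 212.2], 0.41, 755)]
swing_pin [([298.9, 211.7], 0.98, 744)]
crystal [([419.7, 216.8], 0.7, 458)]
sample_disc [([415.0, 257.8], 0.59, 320), ([268.8, 232.5], 0.38, 41)]
swing_hinge [([295.1, 217.1], 0.91, 704)]
```

Run:
```python
import cv2
a=cv2.imread("pics/top1.png")[140:310,170:450]; b=cv2.imread("pics/scene1.png")[180:420,160:440]
cv2.imwrite("pics/topc.png",cv2.resize(a,None,fx=2.8,fy=2.8,interpolation=3)); cv2.imwrite("pics/scenec.png",cv2.resize(b,None,fx=2.5,fy=2.5,interpolation=3))
```

```text
(no output)
```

View pics/topc.png

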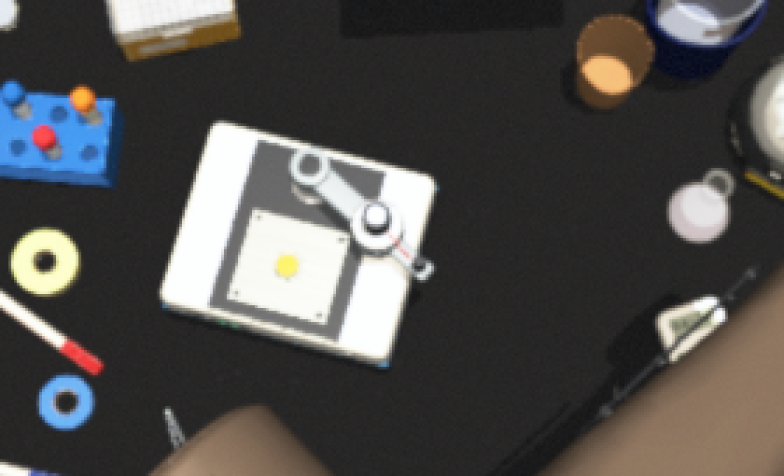

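View pics/scenec.png

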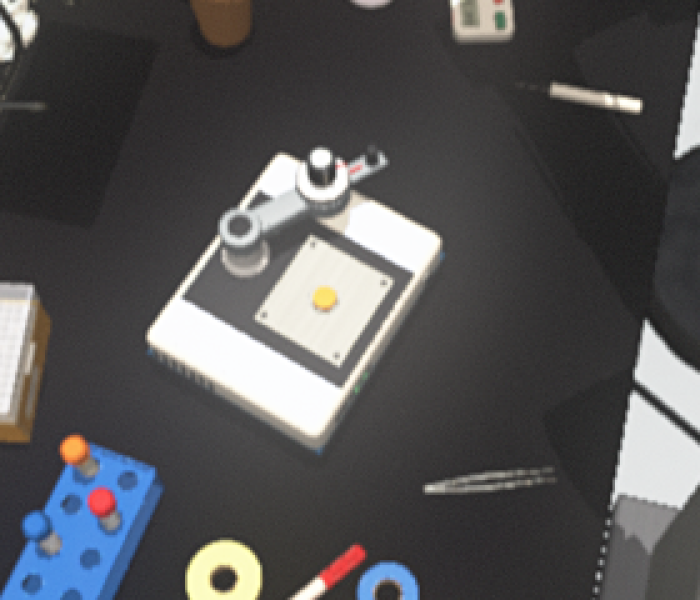

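The top crop shows the arm swung to the right: hinge at about (280,199) full-frame, knob top (305,217), pin top (322,234), disc (272.5,235). The scene crop shows hinge (256,271), knob (288,243), pin (310,240), disc (290,299). The space round the pin is free.

```bash
cat > h.py <<'E'
import numpy as np
def ray(p,px,z):
    K=p["mtx"];T=p["world_from_camera"]
    d=T[:3,:3]@np.linalg.solve(K,[px[0],px[1],1.]);o=T[:3,3]
    return o+d*(z-o[2])/d[2]
E
python3 - <<'E'
from plant import *
from h import *
pts={"top":dict(hinge=((280.4,198.6),.138),knob=((305,216.8),.185),pin=((322.1,233.6),.154),disc=((272.5,235),.092)),
"scene":dict(hinge=((256.4,270.8),.138),knob=((288.4,242.8),.185),pin=((310.4,240),.154),disc=((290,298.8),.092))}
for n in pts:
    p=capture(n); w={k:ray(p,*v) for k,v in pts[n].items()}
    print(n,{k:v.round(4).tolist() for k,v in w.items()})
    h=w["hinge"][:2]
    print({k:(round(float(np.hypot(*(w[k][:2]-h))),4), round(float(np.degrees(np.arctan2(*(w[k][:2]-h)[::-1]))),1)) for k in("knob","pin","disc")})
E
```

```text
top {'hinge': [0.615, -0.064, 0.138], 'knob': [0.5539, -0.1285, 0.185], 'pin': [0.517, -0.1709, 0.154], 'disc': [0.5284, -0.0402, 0.092]}
{'knob': (0.0888, -133.5), 'pin': (0.145, -132.5), 'disc': (0.0898, 164.6)}
scene {'hinge': [0.6128, -0.0663, 0.138], 'knob': [0.5551, -0.1276, 0.185], 'pin': [0.5153, -0.1634, 0.154], 'disc': [0.5298, -0.0393, 0.092]}
{'knob': (0.0843, -133.3), 'pin': (0.1376, -135.1), 'disc': (0.0873, 162.0)}
```

>>> jog_arm(moves=[[[-3.94,3,0],0,8],[[-3.94,3,0],0,5],[[-3.94,3,0],0,4],[[-3.94,3,0],0,4],[[-3.94,3,0],0,4],[[-3.94,3,0],0,4],[[-3.94,3,0],0,4],[[-3.94,3,0],0,4],[[-3.94,3,0],0,4],[[-3.94,3,0],0,4],[[0,0,0],-10.3,4],[[0,0,0],-10.3,4]])

```text
time_s: 2.5
tcp_pos: [0.5183, -0.165, 0.2266]
eef_rot: [-180.0, 0.0, -133.1]
contact_force: [-0.3, 0.3, -0.1]
gripper_width: 0.04
gripper_force: 0.0
```

>>> jog_arm(moves=[[[0,0,0],0,4],[[0,0,0],0,4]])

```text
time_s: 2.75
tcp_pos: [0.5179, -0.166, 0.2266]
eef_rot: [-180.0, 0.0, -133.8]
contact_force: [0.5, 0.3, -0.6]
gripper_width: 0.0397
gripper_force: 0.0
```

Run:
```python
from plant import *
import cv2,numpy as np
s=get_state(); print({k:np.round(v,3).tolist() for k,v in s.items() if k in("joints","tcp_pos","eef_rot","contact_force","gripper_width")})
p=capture("wrist"); print(p["mtx"].round(1).tolist(),p["hand_eye"].round(4).tolist())
cv2.imwrite("pics/w1.png",p["pixels"])
```

```text
{'joints': [2.881, 8.202, -15.935, -0.002, -65.857, -46.694], 'tcp_pos': [0.518, -0.166, 0.227], 'eef_rot': [-179.998, 0.006, -133.814], 'contact_force': [0.477, 0.26, -0.588], 'gripper_width': 0.04}
[[432.5, 0.0, 317.6], [0.0, 432.5, 234.1], [0.0, 0.0, 1.0]] [[0.0012, -0.9692, -0.2464, 0.0669], [1.0, 0.0009, 0.0011, 0.0004], [-0.0008, -0.2464, 0.9692, -0.1587], [0.0, 0.0, 0.0, 1.0]]
```

View pics/w1.png

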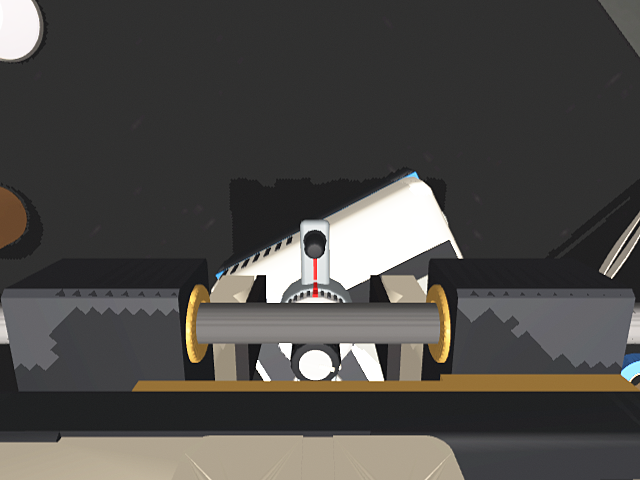

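The wrist picture shows the pin top at about (315,240), the knob top at (316,364) and the ring's red mark in line; the fingers straddle the arm line.

```bash
cat >> h.py <<'E'
from scipy.spatial.transform import Rotation as R
def wray(p,s,px,z):
    T=np.eye(4);T[:3,:3]=R.from_euler("xyz",s["eef_rot"],degrees=True).as_matrix();T[:3,3]=s["tcp_pos"]
    return ray(dict(mtx=p["mtx"],world_from_camera=T@p["hand_eye"]),px,z)
E
python3 - <<'E'
from plant import *
from h import *
s=get_state();p=capture("wrist")
for px,z in(((315,239),.154),((316,364),.185)):
    w=wray(p,s,px,z); print(w.round(4), "tool xy mm", (R.from_euler("xyz",s["eef_rot"],degrees=True).as_matrix().T@(w-s["tcp_pos"])*1e3).round(1))
E
```

```text
[ 0.5148 -0.1704  0.154 ] tool xy mm [ 5.3 -0.8 72.6]
[ 0.5549 -0.1276  0.185 ] tool xy mm [-53.3  -0.2  41.6]
```

>>> jog_arm(moves=[[[0.1,0,3],0,4],[[0,0,3],0,4],[[0,0,2.9],0,4],[[0,0,0],0,4]])

```text
time_s: 3.35
tcp_pos: [0.5157, -0.1667, 0.1358]
eef_rot: [179.8, -0.2, -133.7]
contact_force: [-0.6, -0.4, 0.9]
gripper_width: 0.0401
gripper_force: 0.0
```

>>> jog_arm(moves=[[[0,0,0],0,2],[[0,0,0],0,2],[[-0.04,0.73,0],3,2],[[-0.08,1.46,0],6,2],[[-0.08,1.46,0],6,2],[[-0.08,1.46,0],6,2],[[-0.08,1.46,0],6,2],[[-0.08,1.46,0],6,2],[[-0.08,1.46,0],6,2],[[-0.08,1.46,0],6,2],[[-0.08,1.46,0],6,2],[[-0.04,0.73,0],3,2]])

```text
time_s: 4.85
tcp_pos: [0.4764, -0.0464, 0.1389]
eef_rot: [180.0, 0.1, 172.3]
contact_force: [0.2, -2.9, 1.0]
gripper_width: 0.0198
gripper_force: 1.2
```

>>> jog_arm(moves=[[[0,0.4,0],0,2],[[0,0,0],0,2]])

```text
time_s: 5.1
tcp_pos: [0.4766, -0.0425, 0.1381]
eef_rot: [180.0, 0.1, 172.5]
contact_force: [-0.1, 0.3, -0.1]
gripper_width: 0.0201
gripper_force: 0.0
```

>>> jog_arm(moves=[[[-0.05,0.8,0],3.5,2],[[-0.04,0.6,0],2.5,2],[[0,0.3,0],1,2]])

```text
time_s: 5.48
tcp_pos: [0.4802, -0.0264, 0.1378]
eef_rot: [-180.0, 0.0, 165.4]
contact_force: [-0.2, -2.9, 3.0]
gripper_width: 0.0198
gripper_force: 1.1
```

>>> jog_arm(moves=[[[0,0.3,0],1,2],[[0,0,0],0,2]])

```text
time_s: 5.72
tcp_pos: [0.4809, -0.0232, 0.1376]
eef_rot: [180.0, 0.0, 164.4]
contact_force: [0.3, -1.6, 1.4]
gripper_width: 0.02
gripper_force: 0.5
```

>>> jog_arm(moves=[[[0,0.3,0],0.5,2],[[0,0,0],0,2]])

```text
time_s: 5.98
tcp_pos: [0.4809, -0.0227, 0.1375]
eef_rot: [-179.8, -0.0, 164.0]
contact_force: [1.7, -14.3, -0.2]
gripper_width: 0.0202
gripper_force: 6.8
```

>>> jog_arm(moves=[[[0,0.2,0],0.5,2],[[0,0,0],0,2]])

```text
time_s: 6.22
tcp_pos: [0.481, -0.0224, 0.1375]
eef_rot: [-179.6, -0.1, 163.5]
contact_force: [1.8, -24.0, 0.9]
gripper_width: 0.0198
gripper_force: 11.0
```

>>> jog_arm(moves=[[[0,-0.5,0],0,3],[[0,-0.3,0],0,4.2],[[0,0,-3],0,4.2],[[0,0,-3],0,4.2],[[0,0,-3],0,4.2],[[-2.6,0,0],0,4.2],[[-2.6,0,0],0,4.2],[[0,0,0],-10.5,4.2],[[0,0,0],-10.5,4.2],[[0,0,0],-10.5,4.2],[[0,0,0],-10.5,4.2],[[0,0,0],-10.5,4.2]])

```text
time_s: 7.72
tcp_pos: [0.5298, -0.0404, 0.2275]
eef_rot: [180.0, 0.0, -143.7]
contact_force: [-0.3, 0.5, -0.5]
gripper_width: 0.0422
gripper_force: 0.0
```

>>> jog_arm(moves=[[[0,0,0],-10.5,4.2],[[0,0,0],-10.5,4.2],[[0,0,0],-10.5,4.2],[[0,0,0],-10.5,4.2],[[0,0,0],-10.5,4.2],[[0,0,0],-10.5,4.2],[[0,0,0],-10.5,4.2],[[0,0,0],-10.5,4.2],[[0,0,0],-10.5,4.2],[[0,0,0],-10.5,4.2],[[0,0,0],-10.5,4.2],[[0,0,0],-10.5,4.2]])

```text
time_s: 9.22
tcp_pos: [0.5298, -0.0404, 0.2275]
eef_rot: [-180.0, 0.0, -17.7]
contact_force: [-0.4, 0.7, 0.1]
gripper_width: 0.0424
gripper_force: 0.0
```

>>> jog_arm(moves=[[[0,0,0],-10.5,4.2],[[0,0,0],0,4.2],[[0,0,0],0,4.2]])

```text
time_s: 9.6
tcp_pos: [0.5297, -0.0407, 0.2275]
eef_rot: [-180.0, 0.0, -7.8]
contact_force: [-0.2, -0.6, 0.1]
gripper_width: 0.0424
gripper_force: 0.0
```

Run:
```python
from plant import *
import cv2,numpy as np
s=get_state(); print({k:np.round(v,4).tolist() for k,v in s.items() if k in("joints","tcp_pos","eef_rot","contact_force","moment","gripper_width")})
p=capture("wrist");q=capture("top")
cv2.imwrite("pics/w2.png",p["pixels"])
c=cv2.resize(q["pixels"][170:270,220:360],None,fx=5,fy=5,interpolation=3);cv2.imwrite("pics/t2.png",c)
```

```text
{'joints': [16.7545, 6.949, -17.2963, -0.0179, -65.7503, 65.4636], 'tcp_pos': [0.5297, -0.0407, 0.2275], 'eef_rot': [-179.9834, 0.0028, -7.7893], 'contact_force': [-0.1876, -0.6153, 0.06], 'moment': [-0.0793, 0.1002, 0.0215], 'gripper_width': 0.0424}
```

View pics/w2.png

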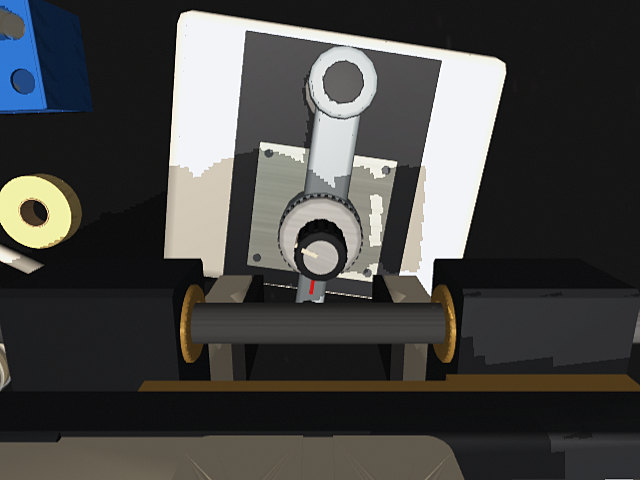

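The arm is home and in line with the plate. Knob top is at about (319,258), ring face at (321,230), hinge top at (343,81), and the red line is at the nose.

Run:
```python
from plant import *
from h import *
import cv2
s=get_state();p=capture("wrist")
for n,px,z in(("knob",(319.5,258),.185),("ring",(320.5,229),.153),("hinge",(343,81),.143)):
    w=wray(p,s,px,z); print(n,w.round(4), "tool mm", (R.from_euler("xyz",s["eef_rot"],degrees=True).as_matrix().T@(w-s["tcp_pos"])*1e3).round(1))
for t in("knob_grip","height_ring"):
    print([(np.round(r["pixel"],1).tolist(),round(r["confidence"],2),cv2.minEnclosingCircle(np.argwhere(r["pixels"])[:,::-1].astype(np.float32))) for r in regions_of(p,t)[:1]])
```

```text
knob [ 0.5313 -0.0426  0.185 ] tool mm [ 1.7  1.5 42.6]
ring [ 0.5379 -0.0441  0.153 ] tool mm [ 8.5  2.1 74.6]
hinge [ 0.6142 -0.0664  0.143 ] tool mm [87.1 13.9 84.6]
[([318.0, 250.7], 0.56, ((320.5, 249.93548583984375), 31.26116180419922))]
[]
```

>>> jog_arm(moves=[[[0.2,0.15,2],0,4.2],[[0,0,2.5],0,4.2],[[0,0,2.4],0,4.2],[[0,0,0],0,4.2],[[0,0,0],0,4.2]], newtons=5)

```text
time_s: 10.48
tcp_pos: [0.5321, -0.0427, 0.1595]
eef_rot: [180.0, -0.1, -7.6]
contact_force: [0.7, 0.1, -0.1]
gripper_width: 0.0421
gripper_force: 0.0
```

```bash
cat > st.py <<'E'
from plant import *
import numpy as np
s=get_state(); print({k:np.round(s[k],4).tolist() for k in("time_s","tcp_pos","eef_rot","contact_force","moment","gripper_width","gripper_force")},round(float(s["joints"][5]),2), round(float(s["joint_torque"][5]),4))
E
python3 st.py
```

```text
{'time_s': 10.475, 'tcp_pos': [0.5321, -0.0427, 0.1595], 'eef_rot': [179.9998, -0.0579, -7.5754], 'contact_force': [0.7031, 0.0881, -0.0884], 'moment': [-0.0671, 0.111, -0.0306], 'gripper_width': 0.0421, 'gripper_force': 0.0} 65.93 -0.0077
```

>>> jog_arm(moves=[[[0,0,0],0,3.2],[[0,0,0],0,2.4],[[0,0,0],0,2],[[0,0,0],0,2],[[0,0,0],0,2]], newtons=5)

```text
time_s: 11.1
tcp_pos: [0.532, -0.0426, 0.1592]
eef_rot: [-180.0, -0.1, -7.6]
contact_force: [-1.3, 2.3, 6.2]
gripper_width: 0.026
gripper_force: 5.0
```

```bash
python3 st.py
```

```text
{'time_s': 11.1, 'tcp_pos': [0.532, -0.0426, 0.1592], 'eef_rot': [-179.9788, -0.0682, -7.5563], 'contact_force': [-1.2718, 2.2663, 6.2337], 'moment': [0.7018, 0.443, 0.0433], 'gripper_width': 0.026, 'gripper_force': 5.0035} 65.94 -0.001
```

>>> jog_arm(moves=[[[0,0,0],0,2],[[0,0,0],0,2],[[0,0,0],4,2],[[0,0,0],4,2],[[0,0,0],0,2]], newtons=25)

```text
time_s: 11.72
tcp_pos: [0.532, -0.0425, 0.1592]
eef_rot: [-180.0, -0.1, -15.6]
contact_force: [-1.5, 2.3, 5.8]
gripper_width: 0.0252
gripper_force: 25.0
```

```bash
cat > avg.py <<'E'
from plant import *
import numpy as np,sys
L=[]
for i in range(int(sys.argv[1])):
    s=get_state(); L.append(np.r_[s["moment"],s["contact_force"],s["joint_torque"][5]*10, s["eef_rot"][2],s["time_s"]]); capture("top")
L=np.array(L); print("M,F",L[:,:6].mean(0).round(3),"jt6x10",L[:,6].mean().round(3),"sd mz,jt",L[:,2].std().round(4),L[:,6].std().round(4),"yaw",L[:,7].mean().round(2),"t",L[-1,8],"w",round(s["gripper_width"],4))
open("log.txt","a").write(" ".join(f"{v:.4f}" for v in L.mean(0))+"\n")
E
python3 avg.py 6
```

```text
M,F [ 0.944  0.509 -0.016 -0.9    2.499  5.963] jt6x10 -0.72 sd mz,jt 0.0205 1.6916 yaw -15.57 t 11.975 w 0.0256
```

>>> jog_arm(moves=[[[0,0,0],4,2],[[0,0,0],4,2],[[0,0,0],0,2]])

```text
time_s: 12.4
tcp_pos: [0.5321, -0.0424, 0.1592]
eef_rot: [-179.9, -0.1, -23.6]
contact_force: [-1.7, 2.7, 5.4]
gripper_width: 0.0254
gripper_force: 25.0
```

```bash
python3 avg.py 6
```

```text
M,F [ 1.141  0.497 -0.018 -1.397  2.888  5.815] jt6x10 -0.718 sd mz,jt 0.024 1.6911 yaw -23.57 t 12.65 w 0.0253
```

Run:
```python
from plant import *
import cv2,numpy as np
for i in range(4):
    s=get_state(); print(np.round(s["joint_torque"],3).tolist(),np.round(s["moment"],3).tolist(),s["time_s"]); p=capture("wrist")
cv2.imwrite("pics/w3.png",cv2.resize(p["pixels"][170:400,220:420],None,fx=2.5,fy=2.5))
```

```text
[-1.578, -38.199, 23.905, 6.29, 0.085, 0.035] [1.127, 0.48, -0.009] 12.7
[-1.581, -38.199, 23.905, 6.29, 0.085, 0.035] [1.154, 0.462, -0.036] 12.75
[-1.578, -38.199, 23.906, 6.29, 0.086, 0.035] [1.134, 0.505, -0.034] 12.8
[-1.58, -38.2, 23.907, 6.29, 0.085, 0.035] [1.099, 0.448, -0.022] 12.85
```

View pics/w3.png

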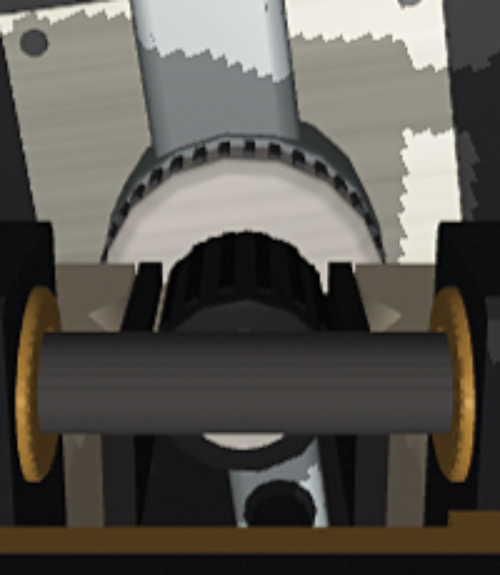

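The wrist crop shows the knob between the pads (about x 160–330 of the crop), the ring below clear of the fingertips. Joint 6's torque at rest is nearly noise-free (0.035), so I'll use it as the feel.

Create avg.py:
```python
from plant import *
import numpy as np
J=[];M=[]
for i in range(5):
    s=get_state(); J.append(s["joint_torque"][5]); M.append(np.r_[s["moment"],s["contact_force"]]); 
    if i<4: capture("top")
print("jt6",np.round(J,4),"M,F",np.mean(M,0).round(3),"yaw",round(s["eef_rot"][2],2),"j6",round(s["joints"][5],2),"t",s["time_s"])
```

```text
(no output)
```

>>> jog_arm(moves=[[[0,0,0],4,2],[[0,0,0],0,2]])

```text
time_s: 13.15
tcp_pos: [0.5321, -0.0423, 0.1592]
eef_rot: [-179.9, -0.1, -27.6]
contact_force: [0.1, 2.9, 7.0]
gripper_width: 0.0253
gripper_force: 25.0
```

```bash
python3 avg.py
```

```text
jt6 [-0.4279 -0.101  -0.0014  0.0217  0.0266] M,F [ 1.189  0.473 -0.018 -0.458  3.619  5.545] yaw -27.56 j6 45.94 t 13.35
```

>>> jog_arm(moves=[[[0,0,0],4,2],[[0,0,0],0,2]])

```text
time_s: 13.6
tcp_pos: [0.5321, -0.0423, 0.1592]
eef_rot: [-179.9, -0.1, -31.6]
contact_force: [-0.8, 3.0, 5.9]
gripper_width: 0.0257
gripper_force: 25.0
```

```bash
python3 avg.py
```

```text
jt6 [-0.4279 -0.1009 -0.0014  0.0217  0.0265] M,F [ 1.274e+00  4.630e-01 -4.000e-03 -9.300e-01  3.252e+00  6.162e+00] yaw -31.55 j6 41.95 t 13.8
```

>>> jog_arm(moves=[[[0,0,0],4,2],[[0,0,0],0,2]])

```text
time_s: 14.05
tcp_pos: [0.5322, -0.0422, 0.1592]
eef_rot: [-179.9, -0.1, -35.6]
contact_force: [-1.0, 3.5, 6.3]
gripper_width: 0.0255
gripper_force: 25.0
```

```bash
python3 avg.py
```

```text
jt6 [-0.4278 -0.103  -0.0062  0.0159  0.0202] M,F [ 1.307e+00  4.370e-01 -2.000e-03 -8.110e-01  3.237e+00  5.844e+00] yaw -35.55 j6 37.94 t 14.25
```

>>> jog_arm(moves=[[[0,0,0],4,2],[[0,0,0],0,2]])

```text
time_s: 14.5
tcp_pos: [0.5322, -0.0422, 0.1592]
eef_rot: [-179.9, -0.0, -39.6]
contact_force: [-0.7, 3.0, 5.6]
gripper_width: 0.0256
gripper_force: 25.0
```

```bash
python3 avg.py
```

```text
jt6 [-0.428  -0.1056 -0.0095  0.0124  0.0167] M,F [ 1.344  0.419 -0.029 -0.523  3.717  5.676] yaw -39.55 j6 33.94 t 14.7
```

>>> jog_arm(moves=[[[0,0,0],4,2],[[0,0,0],0,2]])

```text
time_s: 14.95
tcp_pos: [0.5322, -0.0422, 0.1592]
eef_rot: [-179.9, -0.0, -43.6]
contact_force: [-0.3, 3.7, 5.3]
gripper_width: 0.0257
gripper_force: 25.0
```

```bash
python3 avg.py
```

```text
jt6 [-0.4282 -0.1064 -0.0105  0.0114  0.0158] M,F [ 1.325  0.367 -0.015 -0.168  3.836  5.386] yaw -43.55 j6 29.95 t 15.15
```

```bash
sed -i 's/^print.*/print("jt6",np.round(J,4),"mz",np.array(M)[:,2].round(3),"F",np.mean(M,0)[3:].round(1),"yaw",round(s["eef_rot"][2],2),"qd6",round(q0,1),"t",s["time_s"])/; s/^J=/q0=get_state()["qd"][5];J=/' avg.py
```

>>> jog_arm(moves=[[[0,0,0],2,2],[[0,0,0],2,2]])

```text
time_s: 15.4
tcp_pos: [0.5323, -0.0422, 0.1593]
eef_rot: [-179.9, -0.0, -47.6]
contact_force: [-0.9, 4.6, 6.5]
gripper_width: 0.0254
gripper_force: 25.0
```

```bash
python3 avg.py
```

```text
jt6 [ 0.3565  0.1471 -0.4056 -0.1623 -0.0654] mz [0.086 0.078 0.047 0.011 0.058] F [-0.5  4.   5.7] yaw -47.55 qd6 -15.9 t 15.6
```

>>> jog_arm(moves=[[[0,0,0],2,2],[[0,0,0],2,2]])

```text
time_s: 15.85
tcp_pos: [0.5323, -0.0422, 0.1593]
eef_rot: [-179.9, -0.0, -51.6]
contact_force: [0.1, 2.8, 5.1]
gripper_width: 0.0257
gripper_force: 25.0
```

```bash
python3 avg.py
```

```text
jt6 [ 0.3414  0.1327 -0.4205 -0.1773 -0.0804] mz [0.128 0.106 0.048 0.087 0.052] F [-0.2  3.3  5.7] yaw -51.55 qd6 -15.9 t 16.05
```

>>> jog_arm(moves=[[[0,0,0],2,2],[[0,0,0],2,2]])

```text
time_s: 16.3
tcp_pos: [0.5324, -0.0422, 0.1593]
eef_rot: [-179.9, -0.0, -55.6]
contact_force: [-0.4, 3.3, 6.7]
gripper_width: 0.0254
gripper_force: 25.0
```

```bash
python3 avg.py
```

```text
jt6 [ 0.3261  0.1174 -0.4361 -0.1927 -0.0959] mz [0.154 0.155 0.03  0.088 0.076] F [-0.9  4.2  6.4] yaw -55.54 qd6 -15.9 t 16.5
```

>>> jog_arm(moves=[[[0,0,0],-4,2],[[0,0,0],-4,2],[[0,0,0],-4,2],[[0,0,0],-4,2],[[0,0,0],-4,2],[[0,0,0],-4,2],[[0,0,0],-4,2],[[0,0,0],-4,2],[[0,0,0],0,2],[[0,0,0],2,2],[[0,0,0],2,2]])

```text
time_s: 17.88
tcp_pos: [0.532, -0.0426, 0.1592]
eef_rot: [-180.0, -0.1, -27.6]
contact_force: [-0.5, 2.0, 6.6]
gripper_width: 0.0257
gripper_force: 25.0
```

```bash
python3 avg.py
```

```text
jt6 [ 0.3678  0.1593 -0.3945 -0.1513 -0.0545] mz [0.086 0.078 0.073 0.03  0.014] F [-0.6  2.1  6.1] yaw -27.55 qd6 -16.0 t 18.075
```

>>> jog_arm(moves=[[[0,0,0],2,2],[[0,0,0],2,2]])

```text
time_s: 18.32
tcp_pos: [0.532, -0.0425, 0.1592]
eef_rot: [-180.0, -0.1, -31.6]
contact_force: [-0.6, 2.0, 6.5]
gripper_width: 0.0255
gripper_force: 25.0
```

```bash
python3 avg.py
```

```text
jt6 [ 0.3674  0.159  -0.3947 -0.1515 -0.0546] mz [0.138 0.058 0.028 0.048 0.08 ] F [-1.2  2.1  5.7] yaw -31.56 qd6 -15.9 t 18.525
```

>>> jog_arm(moves=[[[0,0,0],2,2],[[0,0,0],2,2]])

```text
time_s: 18.77
tcp_pos: [0.5321, -0.0425, 0.1592]
eef_rot: [-179.9, -0.1, -35.6]
contact_force: [-0.1, 2.5, 5.9]
gripper_width: 0.0256
gripper_force: 25.0
```

```bash
python3 avg.py
```

```text
jt6 [ 0.3674  0.159  -0.3947 -0.1515 -0.0546] mz [ 0.082  0.048  0.014 -0.04   0.046] F [-0.8  2.6  5.8] yaw -35.55 qd6 -16.0 t 18.975
```

>>> jog_arm(moves=[[[0,0,0],2,2],[[0,0,0],2,2]])

```text
time_s: 19.23
tcp_pos: [0.5321, -0.0424, 0.1592]
eef_rot: [-179.9, -0.0, -39.6]
contact_force: [-1.5, 1.9, 6.3]
gripper_width: 0.0253
gripper_force: 25.0
```

```bash
python3 avg.py
```

```text
jt6 [ 0.3673  0.1591 -0.3947 -0.1515 -0.0547] mz [ 0.082  0.071 -0.007  0.051 -0.008] F [-1.1  2.2  5.8] yaw -39.55 qd6 -15.9 t 19.425
```

>>> jog_arm(moves=[[[0,0,0],2,2],[[0,0,0],2,2]])

```text
time_s: 19.68
tcp_pos: [0.5321, -0.0424, 0.1592]
eef_rot: [-179.9, -0.0, -43.6]
contact_force: [-0.2, 3.7, 5.3]
gripper_width: 0.0255
gripper_force: 25.0
```

```bash
python3 avg.py
```

```text
jt6 [ 0.3675  0.1587 -0.3948 -0.1515 -0.0547] mz [ 0.081  0.045 -0.006  0.056  0.035] F [-0.6  2.9  5.6] yaw -43.55 qd6 -15.9 t 19.875
```

The baseline is flat to −43.55°, so contact is at about −44.7° yaw. 25 N should lie near −59°.

>>> jog_arm(moves=[[[0,0,0],2,2],[[0,0,0],2,2],[[0,0,0],2,2],[[0,0,0],2,2]])

```text
time_s: 20.38
tcp_pos: [0.5323, -0.0423, 0.1593]
eef_rot: [-179.9, -0.0, -51.6]
contact_force: [-0.3, 2.9, 6.2]
gripper_width: 0.0253
gripper_force: 25.0
```

```bash
python3 avg.py
```

```text
jt6 [ 0.3336  0.1311 -0.421  -0.1774 -0.0805] mz [0.111 0.138 0.043 0.075 0.027] F [-0.4  2.9  6. ] yaw -51.55 qd6 -15.9 t 20.575
```

>>> jog_arm(moves=[[[0,0,0],2,2],[[0,0,0],2,2]])

```text
time_s: 20.82
tcp_pos: [0.5323, -0.0423, 0.1593]
eef_rot: [-179.9, -0.0, -55.6]
contact_force: [-0.5, 3.9, 6.6]
gripper_width: 0.0254
gripper_force: 25.0
```

```bash
python3 avg.py
```

```text
jt6 [ 0.3259  0.1172 -0.4362 -0.1928 -0.0959] mz [0.107 0.092 0.107 0.086 0.088] F [-0.7  3.3  6.1] yaw -55.55 qd6 -15.9 t 21.025
```

>>> jog_arm(moves=[[[0,0,0],1.8,2],[[0,0,0],1.7,2],[[0,0,0],0,2],[[0,0,0],0,2],[[0,0,0],0,2]])

```text
time_s: 21.65
tcp_pos: [0.5324, -0.0423, 0.1594]
eef_rot: [-179.9, -0.0, -59.0]
contact_force: [0.6, 3.6, 6.9]
gripper_width: 0.0256
gripper_force: 25.0
```

```bash
python3 avg.py
```

```text
jt6 [-0.0871 -0.0871 -0.0871 -0.0871 -0.0871] mz [0.121 0.083 0.074 0.042 0.058] F [-0.2  3.5  6.6] yaw -59.04 qd6 -0.0 t 21.85
```

>>> jog_arm(moves=[[[0,0,0],0,2.8],[[0,0,0],0,4.2],[[0,0,0],0,4.2],[[0,0,-1.5],0,4.2],[[0,0,-3],0,4.2],[[0,0,-4],0,4.2],[[0,0,-4],0,4.2],[[0,0,0],0,4.2],[[0,0,0],0,4.2]])

```text
time_s: 22.98
tcp_pos: [0.5313, -0.0427, 0.284]
eef_rot: [-180.0, 0.0, -59.1]
contact_force: [-0.1, -0.3, -1.0]
gripper_width: 0.042
gripper_force: 0.0
```

```bash
python3 st.py
python3 - <<'E'
from plant import *
import cv2
p=capture("wrist");cv2.imwrite("pics/w4.png",p["pixels"])
E
```

```text
{'time_s': 22.975, 'tcp_pos': [0.5313, -0.0427, 0.284], 'eef_rot': [-179.9607, 0.0062, -59.077], 'contact_force': [-0.0844, -0.3255, -1.0059], 'moment': [-0.0692, 0.1443, -0.0068], 'gripper_width': 0.042, 'gripper_force': 0.0} 14.45 0.0008
```

View pics/w4.png

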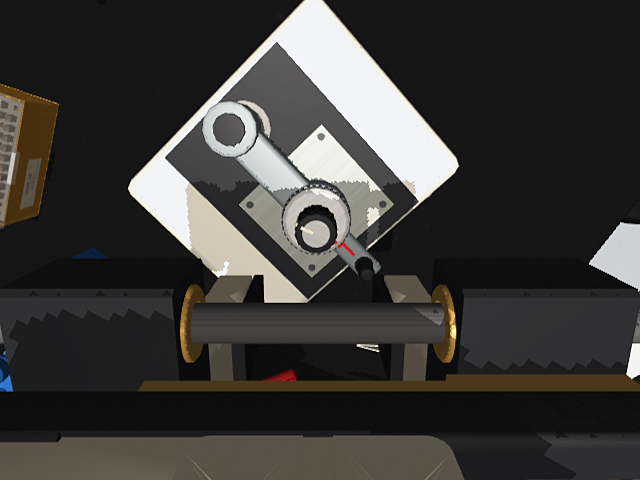

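The picture shows the arm home over the plate, with the knob at (316,232), its white mark turned along with the gripper, and the ring's red mark meeting the nose line. The gripper is clear of everything.

```bash
python3 -c "
from plant import *
print(close_job())"
```

```text
the job is handed in; nothing more can be done
None
```

The arm is home over the disc and the inner knob was turned about 14° past contact, which puts an estimated 25 N on the disc. The outer ring looked on its mark, everything is released, and the job was handed in at about 23 s; no verdict came back.

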